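# Set the length stop of a portioning board and slide a nut bar up to it

### The arm

A 7-joint arm with a two-finger parallel gripper is mounted at the origin on the work surface. World frame = base frame: x ahead of the robot, y to its left, z up, the work surface at z = 0. Lengths are in m, angles in rad, forces in N, time in s.
With the tool pointing down it reaches from about 0.4 to 0.75 m from the base axis. Payload 19.5 kg.
Tool frame: the origin (TCP) lies between the finger pads; the fingertips stand ctrl.nose_length ahead of it and the grasp point (between the pads) lies 6 mm ahead of it (ctrl.nose_length is the distance from the TCP to the fingertips, in m); z points along the fingers, y is the line along which they close (so a half turn about z gives the same grasp; the last joint's range is limited). The gripper opens to 85 mm and grips with 20 to 120 N. Pads are 22 mm wide; open, the fingers measure 114 mm over their backs; the gripper's body (76 mm by 85 mm) begins 54 mm behind the grasp point. The pads swing forward as they close: fully open they stand 13 mm farther back than shut.
Start: joints at [-1.177, 0.707, -0.028, 1.485, 0.022, 0.951, -0.075], TCP at [0.243, 0.521, 0.256] pointing down, gripper open.
Joint ranges: [-2.71, 2.71], [-0.32, 2.16], [-1.57, 1.52], [0, 2.45], [-1.46, 4.6], [0, 2.02], [-2.83, 2.83]. Speed limits (rad/s): [1.89, 1.89, 2.57, 2.57, 3.01, 3.01, 3.01].

### API

Orientations are given as [roll, pitch, yaw] about the fixed x, y, z axes, in that order (R = Rz(yaw) Ry(pitch) Rx(roll)).
In Python, from workcell import ctrl gives the robot as it stands.
- The arm moves only by the tool servo_tool, never from a script. Its argument "commands" is a list of rows, each a list of 4 numbers: the shift along the tool's x, y, z in mm, then the turn about the tool's z in degrees. A call has 1 to 5 rows; each row is the pose to reach, as a shift and turn from the pose commanded when the call began, along the tool's axes at that moment; what a row does not reach only later rows make up. A row lasts 1/10 s, in which the tool goes at most 50 mm and 8.59 degrees, less where a joint would pass 70% of its speed; a pose out of reach is approached as far as the arm can. A call with a gripper value outside its range is refused whole. "fingers" is the finger opening in mm, from 0 to 85.4, set as the call begins (left out, the last holds). The fingers move at their own pace and stop on an object; "force" is the grip in N (left out, the last holds). Time passes only in rows, so rows that repeat a pose let the fingers close. It gives the time, the measured TCP pose, the force, the opening and the grip force at its end, in the units of the state.
- ctrl.state(): the state, without advancing time (a new reading comes with each control period).
- ctrl.grab_frame(name): name is "scene" or "top" or "wrist"; returns (picture, depth): 384x512x3 uint8, red, green, blue; 384x512 float32, m along the optical axis (not along the pixel's ray), 0 where there is no reading.
- ctrl.camera_model(name): a dict with "intrinsics" (3x3 intrinsics, pixels), "k1" (the pictures are not rectified: a ray, as slopes to the right and down, at radius r is drawn at 1 + k1 r^2 times it, then the intrinsics apply), "R" (3x3) and "t" (3): a world point X has camera coordinates R X + t. Camera axes: x right, y down, z forward; pixel columns grow to the right and rows downward; lengths in m; the calibration is good to about 2 mm. A picture is of the moment at which its call begins: read the wrist's pose just before it. camera_model takes no time and is no camera call; for the wrist camera it gives the pose at the moment of the call.
- ctrl.close_job(): hands the job in; it is judged then, once.
Trained networks look in the newest picture that a camera, given by its name, has taken for a name from the list of things; names that differ only in an ending like _2 or _b are one class to them, and where a whole thing is asked for, a point or a joint stands for the part that bears it (a point fixed in the world has none). Each returns a list of dicts, best first, with "conf" (0 to 1); they miss things now and then, are a little off and sometimes report something else, mostly with a low value. They report only what shows in the picture. A call takes as long as a camera call. They do not tell look-alikes from the thing itself.
- ctrl.cut_out(camera, query): "mask" (384x512 bool, what is visible of it).
- ctrl.landmark_of(camera, query): "at" ([x, y, z] in m, in the coordinates of the camera as it stood for that picture, good to about 4 mm: a listed point, or the origin of a listed thing).
The state is a dict: "clock": time; "q": joint angles; "joint_velocities": joint speeds; "tau": joint torques, N m; "position": TCP position; "tcp_rot": TCP orientation; "wrist_force": force on the tool from outside, world axes, zero at the start; "moment": the same for the moment, N m; "gripper_width": finger opening in m; "grip_force": force on a finger pad.
Only numpy, scipy, OpenCV 4.12 (cv2) and the standard library are available. Lean on these libraries where they do the work, as an engineer would, in place of code of your own. Each camera call takes 0.05 s, during which the arm holds its last target. There are 200 camera calls.

### The job

On the white portioning board, push the sliding stop along its steel rail, over the first notch, until its spring plunger drops into the middle one of the three notches, and leave it sitting there. Then push the nut bar along its channel until its end rests against the stop's plate, gently enough that the stop stays in its notch. Only push with the fingers: do not pinch the stop or the bar, pull up the stop's knob or lift the bar, and leave the other things around and on the board where they are.

Things in the scene. Friction and masses are not known exactly. Their poses are not given: they have to be found in the camera images.
- board: fixed white plastic portioning board, 190 (x) x 460 (y) x 15 mm, flat on the table. Origin on the table; in its own frame the board covers x -90..100, y -230..230 mm. Own z up, own +x away from the robot towards the rail (turned up to 0.3 rad), own y along rail and channel; the stop is parked towards +y, the bar lies towards -y
- channel_mid (a point): middle of the channel's floor, 15 mm above the table (board axes). The channel is a straight 64 mm wide strip of the board along board y between two lips 6 mm wide and 6 mm high, both ends open; its middle line is at board x = -30 mm
- notch_first (a point): first notch: centre of its mouth, at the rail's flat top 35 mm above the table (board axes). The rail is a steel bar 20 mm wide at board x = 60 mm, from board y = -45 to 200 mm, with end blocks 41 mm high. Three V notches across its top, 18 mm wide, 9 mm deep, at board y = 95 (first), 45 (middle), -5 mm (last)
- notch_mid (a point): middle notch, the one wanted: centre of its mouth, at the height of the rail's flat top (board axes)
- stop_back (a point): the stop's face to push on: centre of the upright +y face (44 mm wide, 40 mm tall) of its aluminium block, moving with the stop (board axes). The block, 44 (x) x 36 (y) x 40 mm, runs over the rail, top 82 mm above the table; the black knob of its spring plunger, 20 mm across and 9 mm high, stands on a stem above it
- stop_face (a point): the face that the bar's end shall meet: middle of the -y side of the stop's plate over the channel (board axes), moving with the stop; 36 mm to -y and 90 mm to -x of stop_back. The plate, on an arm of the block, is upright, 54 mm wide, 6 mm thick, from 25 to 65 mm above the table; this point is at 35 mm
- stop_run (a joint): travel of the stop along the rail, m, growing towards board -y: 0.075 in the first notch, 0.125 in the middle, 0.175 in the last; ends at 0.205; starts at 0 to 0.035. On the flat it takes about 2 N to push and stays where left; within about 8 mm of a notch's centre its plunger drops in and centres it (the push dips to nothing), and takes about 10 N to push out either way
- stop_drop (a joint): how far the stop's spring plunger has dropped, m: 0 with its roller on the rail's flat top (knob top 99 mm above the table, knob 8 mm clear of the block), about 0.007 when it sits in a notch (knob 1 mm clear of the block); a spring presses it down with about 6 N; negative when the knob is lifted. Leave the knob alone
- bar: loose nut bar, a stiff slab 60 (x) x 110 (y) x 24 mm, about 0.18 kg (light to 0.25 kg), lying in the channel to the -y side of the stop. Origin at the centre of its underside, z up, y along its length pointing to the stop. Pushing it takes about 1 to 2 N
- bar_center (a point): centre of the nut bar, half-way up (27 mm above the table)
- bar_nose (a point): centre of the bar's end that faces the stop, half-way up
- bar_tail (a point): centre of the bar's other (-y) end, the one to push on, half-way up (27 mm above the table)
- biscuit: bystander: round jam biscuit, 58 mm across, 12 mm high, lying in the channel at its +y end, behind the stop's plate. Origin under its centre
- offcut: bystander: square piece of nut slab 60 x 60 x 24 mm on the table beyond the board's +y end. Origin under its centre
- cutter: bystander: thin steel ring cutter, 68 mm across, 45 mm high, on the table beyond the rail. Origin under its centre
- spatula: bystander: spatula lying on the table beyond the board, along the board's length, low (under 30 mm). Origin near the middle of its length
- jar: bystander: closed jar 64 mm across, 85 mm high, on the table beyond the board's +y end. Origin under its centre
- bowl: bystander: steel bowl 110 mm across, 50 mm high, on the table beyond the board's -y end, at its far corner. Origin under its centre
- florentine: bystander: flat chocolate biscuit 68 mm across, 9 mm high, lying on the board in line with the rail, beside the channel at its -y part. Origin under its centre
There are look-alikes about, which are no part of the job. Leave any blue or turquoise look-alike of the bar alone.

How it is judged:
On the way, in this order (a step that is already met when the one before it is completed fails the run):
1. the stop sits, plunger dropped, in the middle notch (value of joint stop_run between 0.121 and 0.129 m and value of joint stop_drop above 0.005 m), for 0.3 s.
2. the bar's end is against the stop's plate, the stop still in the middle notch (all of step 1 and y of bar_nose in the frame of stop_face between -0.005 and 0.003 m and angle between the y axis of bar and the y axis of board, either way round below 0.12 rad and angle between bar's own z axis and vertical below 0.1 rad), for 0.2 s.
At the end, for the whole second after the job is handed in: The stop's plunger is dropped (more than 5 mm) in the middle notch, within 4 mm of its centre; the bar lies flat in the channel, in line with it within 0.12 rad, at rest, its end within 5 mm of the stop's plate (contact give of 3 mm allowed) (all of step 2 and linear speed of bar below 0.01 m/s and height (world z) of bar_center below 0.031 m); the robot touches nothing.
It fails at once if the stop's plunger is pulled up (value of joint stop_drop below -0.004 m).
It fails at once if the stop is pinched (gripped on both halves of its block) (contact force between the fingers and stop_run_c0 above 4 N and contact force between the fingers and stop_run_c1 above 4 N).
It fails at once if the bar is pinched by its two long sides (contact force between the fingers and bar_c1 above 4 N and contact force between the fingers and bar_c2 above 4 N).
It fails at once if the bar is lifted or tipped (height (world z) of bar_center above 0.036 m or angle between bar's own z axis and vertical above 0.2 rad).
It fails at once if another thing is shifted by more than 20 mm (distance of any of biscuit, offcut, cutter, spatula, jar, bowl, florentine from where it was at the start of the episode above 0.02 m).
It also fails if it takes over 59 s, if anything falls off the work surface, if the arm or the gripper's body presses on something with over 40 N, if the wrist force passes 120 N, or if a joint passes its speed limit or range.

## Working session

There is one attempt and no reset: what is moved stays moved. The work goes in short steps, Python scripts to look and compute and a tool call to move; the robot and the scene stay as the last step left them, time stands still between calls to the robot, and variables do not carry over. Pictures are saved under pics/ and viewed, at most 10 in all, crops included, and the job is handed in when it is done.

Besides the shell and the picture viewer there is one more tool, called after ">>>" as name([rows], argument=value, ...), one row to a line, values as JSON. servo_tool: Moves the arm, as the interface text tells. Its arguments: {"type":"object","properties":{"commands":{"type":"array"},"fingers":{"type":"number"},"force":{"type":"number"}},"required":["commands"]}

```bash
mkdir -p pics
cat > h.py <<'E'
import numpy as np, cv2
from workcell import ctrl
def world(cam,p):
    m=ctrl.camera_model(cam); return np.array(m["R"]).T@(np.array(p)-np.array(m["t"]))
def snap(cam,fn=None):
    im,d=ctrl.grab_frame(cam)
    if fn: cv2.imwrite(fn,im[:,:,::-1])
    return im,d
def lm(cam,q,n=2):
    r=ctrl.landmark_of(cam,q)[:n]
    for o in r: print(cam,q,round(o["conf"],2),np.round(world(cam,o["at"])*1000,1))
    return [(o["conf"],world(cam,o["at"])) for o in r]
E
python3 - <<'E'
from h import *
for c in("top","scene"):
    snap(c,f"pics/{c}0.png")
    for q in("board","channel_mid","notch_mid","notch_first","stop_back","stop_face","bar","bar_tail","bar_nose"): lm(c,q)
s=ctrl.state();print(s["position"],s["tcp_rot"],s["clock"],ctrl.nose_length,s["wrist_force"])
a,b=[cv2.imread(f"pics/{c}0.png") for c in("top","scene")]
E
```

```text
top board 0.79 [487.5  27.3  -1.8]
top board 0.47 [415.9 213.8  15.3]
top channel_mid 0.7 [455.3  21.8  12.1]
top channel_mid 0.53 [ 695.1 -254.6   -3.5]
top notch_mid 0.74 [666.7 -24.3  -3.8]
top notch_mid 0.56 [534.9  82.   36.2]
top notch_first 0.74 [523.5 135.3  37.9]
top stop_back 0.57 [514.6 197.3  61.6]
top stop_face 0.82 [433.2 141.7  31.7]
top bar 0.94 [ 690.5 -443.1   -4.1]
top bar 0.93 [ 5.071e+02 -3.389e+02  2.000e-01]
top bar_tail 0.73 [ 538.2 -384.8    9.1]
top bar_tail 0.71 [ 262.1 -297.     9.7]
top bar_nose 0.98 [ 717.  -492.    13.8]
top bar_nose 0.97 [ 301.3 -463.6   14.6]
scene board 0.98 [486.7  29.5  -0.8]
scene channel_mid 0.81 [457.1  15.4  13.2]
scene notch_mid 0.89 [538.   80.4  32.1]
scene notch_first 0.74 [527.8 136.2  29.4]
scene stop_back 0.89 [511.7 196.8  59.9]
scene stop_back 0.71 [ 490.1 -107.6   22. ]
scene stop_face 0.84 [427.6 139.3  35.4]
scene stop_face 0.4 [397.5 299.9   2.7]
scene bar 0.83 [ 493.  -107.1   13.3]
scene bar 0.81 [ 688.8 -444.    -5. ]
scene bar_tail 0.92 [ 413.  -505.6   10.7]
scene bar_tail 0.76 [ 658.  -399.4   12.3]
scene bar_nose 0.89 [ 490.9 -282.8    9.1]
scene bar_nose 0.87 [478.8 -56.6  23.2]
[0.24270213 0.52124671 0.25626951] [-3.14150526e+00 -6.88336060e-06  2.70581416e+00] 1.0 0.025 [-0.06430214  0.68931779 -0.44507217]
```

View pics/top0.png

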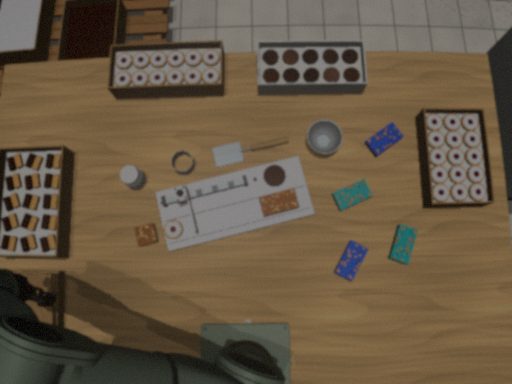

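View pics/scene0.png

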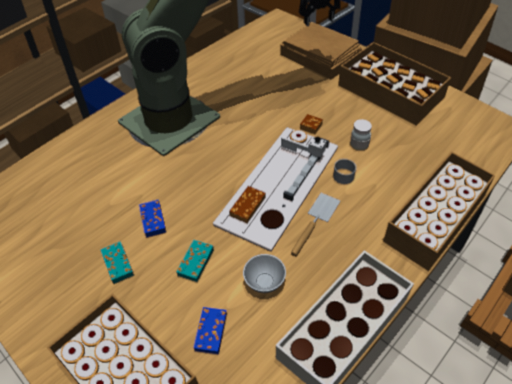

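Top view: the brown bar is at (279,202), the stop knob at (182,195) and the biscuit at (173,228). The blue and turquoise bars are decoys. The board yaw is about 0.2 rad, so I'm moving towards a hover behind the stop.

>>> servo_tool([
  [-50, -19, 0, -7],
  [-100, -38, 0, -14],
  [-150, -56, 0, -21],
  [-200, -75, 0, -28],
  [-240, -90, 0, -36],
], fingers=0, force=30)

```text
clock: 1.5
position: [0.419, 0.3413, 0.2564]
tcp_rot: [3.142, 0.0, -2.944]
wrist_force: [0.4, 0.1, 0.1]
gripper_width: 0.0126
grip_force: 0.0
```

```bash
cat >> h.py <<'E'
def togo(P):
    "shift in tool axes (mm) to world point P (mm)"
    s=ctrl.state(); y=s["tcp_rot"][2]; d=np.array(P)-s["position"]*1000
    print("pos",np.round(s["position"]*1000,1),"yaw",round(y,4),"F",np.round(s["wrist_force"],1),"t",s["clock"],"w",s["gripper_width"])
    print("togo",np.round([d[0]*np.cos(y)+d[1]*np.sin(y),d[0]*np.sin(y)-d[1]*np.cos(y),-d[2]],1))
E
python3 - <<'E'
from h import *
togo([521.5,239,256])
snap("wrist","pics/w0.png")
for q in("board","notch_mid","notch_first","stop_back","stop_face","channel_mid","biscuit"): lm("wrist",q,1)
E
```

```text
pos [419.  341.3 256.4] yaw -2.9439 F [0.4 0.1 0.1] t 1.5 w 0.01258618314429648
togo [ -80.4 -120.4    0.4]
wrist notch_mid 0.81 [539.1  79.   34.1]
wrist notch_first 0.7 [409.4 214.5  15.3]
wrist stop_face 0.66 [424.8 144.   34.9]
wrist channel_mid 0.61 [424.2 144.6  33.4]
wrist biscuit 0.69 [409.9 212.5  12.8]
```

View pics/w0.png

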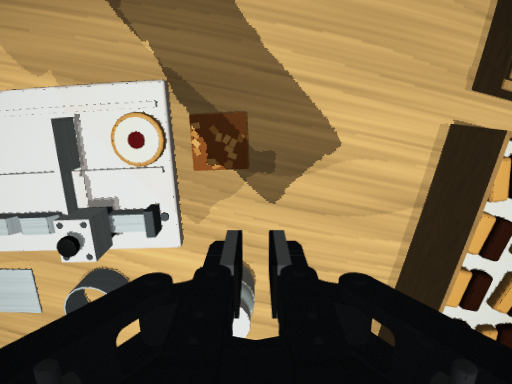

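The wrist view shows the stop knob at (68,245), the plate at (65,165), the biscuit at (137,140) and the jar under the gripper. I'll move above the board for a closer fix.

>>> servo_tool([
  [-10, -50, 0, 0],
  [-20, -100, 0, 0],
  [-30, -150, 0, 0],
  [-38, -200, 0, 0],
  [-38, -223, 0, 0],
])

```text
clock: 2.4
position: [0.4987, 0.1283, 0.2562]
tcp_rot: [-3.14, 0.0, -2.952]
wrist_force: [-0.6, 0.3, -0.1]
gripper_width: 0.0004
grip_force: 0.0
```

Run:
```python
from h import *
from scipy.optimize import least_squares
snap("wrist","pics/w1.png")
loc={"notch_first":(60,95,35),"notch_mid":(60,45,35),"channel_mid":(-30,0,15)}
A=[]
for q in("notch_mid","notch_first","stop_back","stop_face","channel_mid","biscuit","bar","bar_nose","bar_tail"):
    r=lm("wrist",q,2)
togo([521.5,239,256])
```

```text
wrist notch_mid 0.86 [538.6  80.9  34.3]
wrist notch_first 0.72 [527.4 142.2  31.9]
wrist stop_back 0.93 [506.9 199.4  59.9]
wrist stop_face 0.59 [426.1 146.2  32.2]
wrist channel_mid 0.57 [458.5  26.1  17. ]
wrist biscuit 0.7 [413.6 216.7  16.4]
wrist biscuit 0.34 [505.2 197.5  57.9]
wrist bar 0.75 [ 486.2 -103.3   10.9]
wrist bar_nose 0.63 [480.8 -48.4  23.2]
wrist bar_tail 0.64 [537.2  85.7  32.4]
pos [497.6 132.1 256.3] yaw -2.9478 F [-0.2 -0.4  0.3] t 2.9 w -1.1429487288139622e-05
togo [-44.  100.3   0.3]
```

View pics/w1.png

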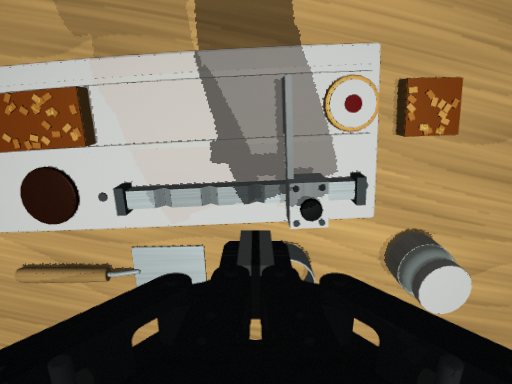

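The stop block is at (310,202), the rail runs from (122,200) to (361,188) with three notches, and the bar is at (45,118). I'll fit the geometry from depth.

```bash
cat >> h.py <<'E'
def cloud(cam="wrist"):
    im,d=ctrl.grab_frame(cam); m=ctrl.camera_model(cam); K=np.array(m["intrinsics"])
    v,u=np.mgrid[0:384,0:512]; xy=np.stack([(u-K[0,2])/K[0,0],(v-K[1,2])/K[1,1]],-1); q=xy.copy()
    for _ in range(8): q=xy/(1+m["k1"]*(q**2).sum(-1,keepdims=True))
    P=np.concatenate([q*d[...,None],d[...,None]],-1)
    W=((P-np.array(m["t"]))@np.array(m["R"]))*1000; W[d==0]=np.nan
    return im,W
YAW=0.197; B0=np.array([487.,28.])
def tob(W,b=None,yaw=None):
    b=B0 if b is None else b; yaw=YAW if yaw is None else yaw
    c,s=np.cos(yaw),np.sin(yaw); d=W[...,:2]-b
    return np.stack([d[...,0]*c+d[...,1]*s,-d[...,0]*s+d[...,1]*c,W[...,2]],-1)
def frb(x,y,z):
    c,s=np.cos(YAW),np.sin(YAW); return np.array([B0[0]+c*x-s*y,B0[1]+s*x+c*y,z])
E
python3 - <<'E'
from h import *
im,W=cloud(); b=tob(W); z=b[...,2]; x=b[...,0];y=b[...,1]
def pr(n,m):
    p=b[m]; print(n,m.sum(),"x",np.round(np.percentile(p[:,0],[1,50,99]),1),"y",np.round(np.percentile(p[:,1],[1,50,99]),1),"z",np.round(np.median(p[:,2]),1))
inb=(abs(x)<130)&(abs(y)<260)
# line fit of rail top
rt=inb&(abs(z-35)<3)&(x>40)&(x<80)&(y<110)&(y>-40); pr("rail",rt)
vx,vy,_,_=cv2.fitLine(W[rt][:,:2].astype(np.float32),cv2.DIST_HUBER,0,.01,.01).ravel(); print("rail yaw",np.arctan2(-vx,vy) if vy>0 else np.arctan2(vx,-vy))
for yy in range(-45,115,4):
    k=inb&(abs(x-60)<5)&(abs(y-yy)<2); 
    if k.sum(): print(yy,round(float(np.median(z[k])),1),end="; ")
print()
pr("block",inb&(abs(z-82)<4)&(x>35)&(x<90)); pr("knob",inb&(z>92)&(z<110)&(x>35)&(x<90)&(y>90))
pr("plate",inb&(abs(z-65)<4)&(x<10)); pr("bar",inb&(abs(z-39)<4)&(x<20)&(y<-50))
for yy in (0,60): pr("edge",inb&(abs(z-15)<4)&(abs(y-yy)<6))
pr("edgey",inb&(abs(z-15)<4)&(abs(x-0)<6))
e=inb&(abs(z-41)<4)&(x>45)&(x<75); pr("ends+",e&(y>180)); pr("ends-",e&(y<-20))
E
```

```text
rail 1820 x [49.1 60.6 72.3] y [-38.9  29.  109.5] z 33.7
rail yaw 0.23638877
-45 37.6; -41 33.9; -37 33.8; -33 33.7; -29 33.8; -25 33.6; -21 33.6; -17 33.8; -13 32.6; -9 28.9; -5 25.8; -1 28.3; 3 32.8; 7 33.6; 11 33.8; 15 33.6; 19 33.8; 23 33.8; 27 33.6; 31 33.8; 35 33.9; 39 31.6; 43 27.6; 47 25.7; 51 29.5; 55 33.6; 59 33.8; 63 34.0; 67 34.1; 71 33.7; 75 33.8; 79 33.9; 83 33.7; 87 33.3; 91 29.9; 95 25.9; 99 27.6; 103 31.4; 107 33.8; 111 33.8; 
block 1315 x [35.6 51.6 78.2] y [126.6 141.3 161.7] z 80.9
knob 389 x [46.8 55.2 65.2] y [135.2 144.  153.2] z 97.1
plate 522 x [-59.1 -25.    9.6] y [121.9 126.2 130.1] z 63.8
bar 4693 x [-53.2 -23.1   6.5] y [-166.  -120.4  -79.7] z 38.1
edge 1564 x [-86.  -11.3  98.8] y [-5.8 -0.1  5.9] z 13.8
edge 1585 x [-88.7 -14.3  96.4] y [54.1 60.  65.9] z 13.8
edgey 2277 x [-5.9 -1.4  5.8] y [-78.6  42.5 225.9] z 13.9
ends+ 226 x [45.7 57.5 68.8] y [200.1 205.1 211.1] z 39.8
ends- 237 x [48.8 61.4 74.5] y [-54.2 -48.7 -44. ] z 39.6
```

```bash
sed -i 's/^YAW=.*/YAW=0.237; B0=np.array([488.2,28.6])/' h.py
python3 - <<'E'
from h import *
im,W=cloud(); b=tob(W); z=b[...,2]; x=b[...,0];y=b[...,1]
def pr(n,m):
    p=b[m]; print(n,m.sum(),"x",np.round(np.percentile(p[:,0],[1,50,99]),1),"y",np.round(np.percentile(p[:,1],[1,50,99]),1))
inb=(abs(x)<130)&(abs(y)<260)
for k in (95,45,-5):
    m=inb&(abs(x-60)<5)&(abs(y-k)<15)&(z<30); pr("notch",m)
for yy in (0,100): pr("edge",inb&(abs(z-14)<4)&(abs(y-yy)<6))
pr("block",inb&(abs(z-81)<4)&(x>35)&(x<90)); pr("knob",inb&(z>92)&(z<110)&(x>35)&(x<90)&(y>90))
pr("plate",inb&(abs(z-64)<4)&(x<10)); pr("bar",inb&(abs(z-38)<4)&(x<20)&(y<-50))
pr("jar",(z>70)&(z<95)&(abs(x)<150)&(y>240))
togo(frb(75,200,256))
E
```

```text
notch 88 x [55.5 59.9 64.9] y [86.7 92.9 98.5]
notch 87 x [55.4 60.1 64.7] y [37.8 42.7 48.6]
notch 88 x [55.2 60.2 64.8] y [-13.8  -8.3  -1.6]
edge 1529 x [-87.5 -12.9  97.5] y [-5.9  0.   5.9]
edge 1596 x [-87.2 -13.2  98.2] y [ 94.1 100.  105.9]
block 1394 x [38.8 55.  82.7] y [124.1 139.7 159.1]
knob 391 x [51.1 59.6 69.5] y [132.6 141.6 150.4]
plate 499 x [-55.4 -23.8   9.2] y [123.4 126.7 129.9]
bar 4750 x [-59.  -29.4  -0.4] y [-166.4 -119.6  -79. ]
jar 1095 x [128.5 139.  149.7] y [253.  274.7 302.9]
pos [497.7 131.7 256.3] yaw -2.9483 F [ 0.2 -0.3  0.3] t 3.0 w -4.268505452460973e-05
togo [-37.1 103.7   0.3]
```

>>> servo_tool([
  [-20, 50, 0, -2.5],
  [-37, 101, 0, -2.5],
  [-37, 101, 30, -2.5],
  [-37, 101, 30, -2.5],
])

```text
clock: 3.4
position: [0.5134, 0.2386, 0.2236]
tcp_rot: [-3.141, -0.004, -2.903]
wrist_force: [0.0, -1.3, 0.2]
gripper_width: 0.0001
grip_force: 0.0
```

```bash
sed -i 's/^YAW=.*/YAW=0.237; B0=np.array([488.8,26.3])/' h.py
python3 - <<'E'
from h import *
togo(frb(75,200,80))
E
```

```text
pos [513.4 238.6 223.6] yaw -2.9027 F [ 0.  -1.3  0.2] t 3.4 w 9.831512927305118e-05
togo [ -1.2  -0.6 143.6]
```

>>> servo_tool([
  [0, 0, 40, 0],
  [0, 0, 80, 0],
  [0, 0, 120, 0],
  [0, 0, 144, 0],
  [0, 0, 144, 0],
])

```text
clock: 3.9
position: [0.5141, 0.2359, 0.0807]
tcp_rot: [-3.14, -0.004, -2.906]
wrist_force: [0.3, -0.4, 1.1]
gripper_width: -0.0004
grip_force: 0.0
```

Run:
```python
from h import *
togo(frb(75,200,80))
snap("wrist","pics/w2.png")
```

```text
pos [514.1 235.9  80.7] yaw -2.9063 F [ 0.3 -0.4  1.1] t 3.9 w -0.000402402900867329
togo [-1.2  2.2  0.7]
```

View pics/w2.png

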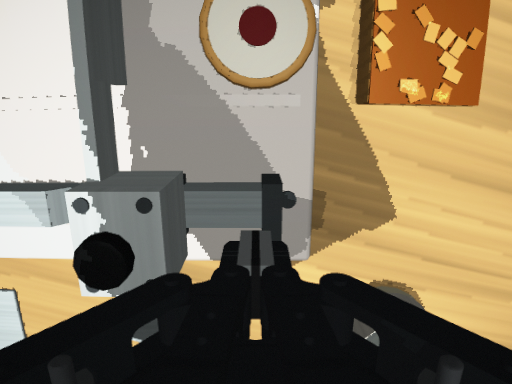

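Run:
```python
from h import *
im,W=cloud(); b=tob(W); s=ctrl.state(); t=tob(s["position"]*1000); r=b-t
g=(im.max(-1)<70)&(r[...,2]>-30)&(abs(r[...,1])<120)&(abs(r[...,0])<90)
g[:235]=False
for z0 in range(-30,100,10):
    m=g&(r[...,2]>=z0)&(r[...,2]<z0+10)
    if m.sum()>5: print(z0,m.sum(),"x",np.round(np.percentile(r[m][:,0],[2,98]),0),"y",np.round(np.percentile(r[m][:,1],[2,98]),0))
```

```text
-20 457 x [-12.  -7.] y [-13.  12.]
-10 770 x [-12.   2.] y [-45.  12.]
0 689 x [-21.  -7.] y [-47.  12.]
10 3771 x [-23.   7.] y [-61.  16.]
20 4894 x [-14.   8.] y [-35.  34.]
30 5827 x [-17.   8.] y [-41.  40.]
40 9694 x [-18.   4.] y [-49.  48.]
50 12107 x [-18.  -2.] y [-55.  54.]
60 7845 x [-20.  -9.] y [-53.  53.]
70 884 x [-21. -19.] y [-19.  18.]
```

>>> servo_tool([
  [0, 0, -10, 0],
  [0, -12, -10, 0],
  [0, -24, -10, 0],
  [0, -34, -10, 0],
  [0, -44, -10, 0],
])

```text
clock: 4.5
position: [0.5256, 0.1939, 0.0926]
tcp_rot: [3.141, 0.001, -2.906]
wrist_force: [0.3, 4.6, 3.5]
gripper_width: -0.0001
grip_force: 2.3
```

>>> servo_tool([
  [0, -8, 0, 0],
  [0, -16, 0, 0],
  [0, -24, 0, 0],
  [0, -32, 0, 0],
  [0, -40, 0, 0],
])

```text
clock: 5.0
position: [0.5336, 0.1582, 0.0921]
tcp_rot: [3.137, -0.0, -2.903]
wrist_force: [-2.5, 7.0, -0.8]
gripper_width: -0.0002
grip_force: 2.7
```

```bash
cat >> h.py <<'E'
def look():
    im,W=cloud(); b=tob(W); x,y,z=b[...,0],b[...,1],b[...,2]; s=ctrl.state(); t=tob(s["position"]*1000)
    print("tcp board",np.round(t,1),"F",np.round(tob(s["wrist_force"]+np.r_[B0,0]),1),s["clock"])
    def pr(n,m):
        if m.sum()>10:
            p=b[m]; print(n,m.sum(),*[np.round(np.percentile(p[:,i],[1,50,99]),1) for i in range(3)])
    c=(im.max(-1)<60)
    lo=abs(y-t[1])>14
    pr("block",(abs(z-81)<3)&(x>36)&(x<63)&(abs(y)<230)&~c)
    pr("blockdark/knob",(z>84)&(z<103)&(x>48)&(x<62)&(y<t[1]-14)&(y>t[1]-60)&c)
    pr("plate",(abs(z-64)<4)&(x<10)&(x>-60)&(abs(y)<230))
    pr("bar",(abs(z-38)<3)&(x<10)&(x>-70)&(y<60)&(im[...,0]>im[...,2]+25))
    return im,b
E
python3 - <<'E'
from h import *
look()
E
```

```text
tcp board [ 74.5 114.8  92.1] F [ 1.6  0.  -0.1] 5.05
block 4062 [38.4 48.9 62.5] [ 65.3  84.6 101. ] [78.7 80.8 82.1]
blockdark/knob 1532 [50.8 56.3 61.9] [74.3 84.2 92.7] [89.4 96.3 98. ]
plate 1823 [-32.5 -12.2   9.3] [65.  68.7 71.5] [60.2 63.7 65.4]
```

>>> servo_tool([
  [0, -7, 0, 0],
  [0, -14, 0, 0],
  [0, -20, 0, 0],
  [0, -26, 0, 0],
  [0, -29, 0, 0],
])

```text
clock: 5.55
position: [0.5413, 0.1264, 0.0922]
tcp_rot: [-3.141, -0.001, -2.906]
wrist_force: [-0.5, 0.6, -0.2]
gripper_width: -0.0001
grip_force: 0.1
```

Run:
```python
from h import *
look()
```

```text
tcp board [74.7 84.7 92.3] F [-0.1 -0.8  0.6] 5.6
block 4005 [38.6 49.  62.5] [34.9 54.3 70.6] [78.6 80.8 82.2]
blockdark/knob 1509 [50.9 56.3 61.9] [44.  53.8 62.2] [89.6 96.2 97.9]
plate 1816 [-32.6 -12.3   9.3] [34.6 38.2 41. ] [60.2 63.7 65.3]
```

>>> servo_tool([
  [0, -1, 0, 0],
  [0, -2, 0, 0],
  [0, -3, 0, 0],
  [0, -4, 0, 0],
])

```text
clock: 6.0
position: [0.5422, 0.1237, 0.0923]
tcp_rot: [-3.141, -0.0, -2.905]
wrist_force: [0.0, -0.4, -0.9]
gripper_width: 0.0002
grip_force: 0.0
```

Run:
```python
from h import *
look()
```

```text
tcp board [74.7 81.9 92.3] F [ 0.  -0.9 -0.3] 6.05
block 3800 [38.5 48.3 62.5] [27.6 46.7 63.5] [78.5 80.7 82.2]
blockdark/knob 1347 [50.8 56.6 61.9] [36.8 46.6 55.2] [84.4 90.  91.5]
plate 1829 [-32.7 -12.2   9.4] [27.5 31.2 34. ] [60.2 63.6 65.2]
```

The plunger has dropped and the stop is in the middle notch. Backing off and going to the bar's tail.

>>> servo_tool([
  [0, 15, 0, 0],
  [0, 20, -30, 0],
  [0, 20, -70, 0],
  [0, 20, -120, 0],
  [0, 20, -120, 0],
])

```text
clock: 6.55
position: [0.5388, 0.145, 0.2177]
tcp_rot: [3.141, 0.008, -2.905]
wrist_force: [0.3, -0.1, -2.0]
gripper_width: 0.0
grip_force: 0.0
```

>>> servo_tool([
  [16, -46, 0, 0],
  [32, -92, 0, 0],
  [48, -138, 0, 0],
  [64, -184, 0, 0],
  [80, -230, 0, 0],
])

```text
clock: 7.05
position: [0.5133, -0.1, 0.2124]
tcp_rot: [3.141, 0.0, -2.904]
wrist_force: [0.9, 0.1, -0.3]
gripper_width: -0.0001
grip_force: 0.0
```

>>> servo_tool([
  [16, -46, 0, 0],
  [25, -92, 0, 0],
  [25, -112, 0, 0],
  [25, -112, 0, 0],
  [25, -112, 0, 0],
])

```text
clock: 7.55
position: [0.5157, -0.2128, 0.2122]
tcp_rot: [3.141, 0.0, -2.905]
wrist_force: [0.1, 0.5, -0.4]
gripper_width: 0.0002
grip_force: 0.0
```

Run:
```python
from h import *
im,b=look(); cv2.imwrite("pics/w3.png",im[:,:,::-1])
```

```text
tcp board [ -29.9 -238.3  212.3] F [0.5 0.5 0.6] 7.6
bar 7651 [-58.9 -30.9  -0. ] [-185.3 -132.6  -78. ] [36.2 38.4 40.4]
```

View pics/w3.png

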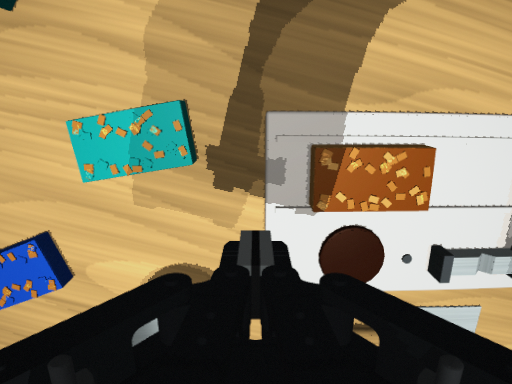

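The bar is at (372,178), clear of the florentine, and the decoys are left of the fingers. Descending behind its tail.

>>> servo_tool([
  [0, 0, 45, 0],
  [0, 0, 90, 0],
  [0, 0, 135, 0],
  [0, 0, 164, 0],
  [0, 0, 164, 0],
])

```text
clock: 8.1
position: [0.5143, -0.2118, 0.0456]
tcp_rot: [3.139, -0.004, -2.903]
wrist_force: [0.2, -0.7, 1.9]
gripper_width: -0.0001
grip_force: 0.0
```

>>> servo_tool([
  [0, 10, 0, 0],
  [0, 20, 0, 0],
  [0, 30, 0, 0],
  [0, 38, 0, 0],
  [0, 44, 0, 0],
])

```text
clock: 8.6
position: [0.5053, -0.1705, 0.049]
tcp_rot: [-3.141, 0.001, -2.905]
wrist_force: [0.1, -1.9, 1.9]
gripper_width: 0.0001
grip_force: 1.2
```

Run:
```python
from h import *
im,b=look()
```

```text
tcp board [ -30.1 -194.3   48.8] F [0.5 0.9 0.3] 8.65
plate 1022 [-44.1 -40.1 -20.5] [-219.2 -194.9 -170.3] [60.  64.5 68. ]
bar 22584 [-59.  -37.7  -1.4] [-179.8 -125.3  -79.9] [35.9 38.2 39.9]
```

>>> servo_tool([
  [0, 10, 0, 0],
  [0, 20, 0, 0],
  [0, 30, 0, 0],
  [0, 40, 0, 0],
  [0, 48, 0, 0],
])

```text
clock: 9.15
position: [0.4937, -0.1234, 0.0483]
tcp_rot: [3.142, -0.0, -2.905]
wrist_force: [1.4, -1.5, 1.2]
gripper_width: -0.0004
grip_force: 1.2
```

>>> servo_tool([
  [0, 9, 0, 0],
  [0, 18, 0, 0],
  [0, 25, 0, 0],
  [0, 30, 0, 0],
  [0, 33, 0, 0],
])

```text
clock: 9.65
position: [0.4861, -0.0919, 0.0483]
tcp_rot: [-3.142, -0.0, -2.905]
wrist_force: [0.7, -1.7, 0.8]
gripper_width: -0.0003
grip_force: 1.1
```

Run:
```python
from h import *
im,b=look(); cv2.imwrite("pics/w4.png",im[:,:,::-1])
```

```text
tcp board [ -30.4 -114.    48.3] F [-0.4  0.4  0.7] 9.7
plate 945 [-44.5 -42.3 -23. ] [-141.1 -114.6  -88.4] [60.  65.7 68. ]
bar 22427 [-58.9 -37.7  -0.9] [-99.3 -44.9   0.2] [36.  38.3 40. ]
```

View pics/w4.png

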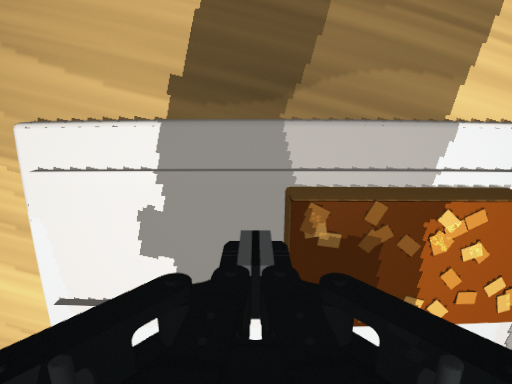

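The bar is following straight, but its nose is out of view to the right. About 18 mm remain, so I'm slowing down.

>>> servo_tool([
  [0, 4, 0, 0],
  [0, 7, 0, 0],
  [0, 10, 0, 0],
  [0, 12, 0, 0],
  [0, 13, 0, 0],
])

```text
clock: 10.2
position: [0.4831, -0.0795, 0.0483]
tcp_rot: [3.142, -0.0, -2.905]
wrist_force: [0.7, -1.4, 0.7]
gripper_width: 0.0001
grip_force: 0.6
```

>>> servo_tool([
  [0, 0.7, 0, 0],
  [0, 1.4, 0, 0],
  [0, 2, 0, 0],
])

```text
clock: 10.5
position: [0.4826, -0.0778, 0.0483]
tcp_rot: [-3.142, -0.0, -2.906]
wrist_force: [-0.1, -1.2, -1.5]
gripper_width: -0.0001
grip_force: 0.5
```

>>> servo_tool([
  [0, 0.5, 0, 0],
  [0, 1, 0, 0],
])

```text
clock: 10.7
position: [0.4824, -0.0768, 0.0483]
tcp_rot: [-3.142, -0.0, -2.905]
wrist_force: [1.2, -1.3, -0.1]
gripper_width: -0.0002
grip_force: 0.5
```

Run:
```python
from h import *
look()
for c in ("top","scene"):
    snap(c); [lm(c,q,1) for q in ("stop_face","bar_nose","stop_back")]
```

```text
tcp board [-30.4 -98.7  48.3] F [ 0.6 -1.1 -0.4] 10.75
plate 956 [-44.5 -42.3 -21.5] [-125.6  -98.9  -73.7] [60.  65.5 68. ]
bar 22384 [-58.9 -37.8  -1.1] [-84.  -29.7  15.6] [35.9 38.3 40. ]
top stop_face 0.56 [453.7  43.6  30. ]
top bar_nose 0.96 [ 303.2 -465.2   13.9]
top stop_back 0.74 [535.6 100.6  60.1]
scene stop_face 0.75 [454.8  47.9  31.7]
scene bar_nose 0.95 [ 361.6 -350.    12.6]
scene stop_back 0.61 [533.7 102.8  62.4]
```

>>> servo_tool([
  [0, 0.5, 0, 0],
  [0, 1, 0, 0],
  [0, 1, 0, 0],
])

```text
clock: 11.45
position: [0.4822, -0.0758, 0.0483]
tcp_rot: [-3.141, -0.0, -2.905]
wrist_force: [0.0, -1.3, 0.2]
gripper_width: 0.0003
grip_force: 0.4
```

>>> servo_tool([
  [0, 0.5, 0, 0],
  [0, 1, 0, 0],
  [0, 1, 0, 0],
])

```text
clock: 11.75
position: [0.482, -0.0748, 0.0483]
tcp_rot: [-3.142, -0.0, -2.905]
wrist_force: [0.3, -1.2, -0.5]
gripper_width: -0.0001
grip_force: 0.4
```

>>> servo_tool([
  [0, 0.5, 0, 0],
  [0, 1, 0, 0],
  [0, 1, 0, 0],
])

```text
clock: 12.05
position: [0.4817, -0.0739, 0.0483]
tcp_rot: [-3.142, -0.0, -2.905]
wrist_force: [0.5, -0.9, 1.0]
gripper_width: -0.0002
grip_force: 0.4
```

>>> servo_tool([
  [0, 0.5, 0, 0],
  [0, 0.5, 0, 0],
])

```text
clock: 12.25
position: [0.4817, -0.0736, 0.0483]
tcp_rot: [-3.141, 0.0, -2.906]
wrist_force: [0.5, -3.1, -0.0]
gripper_width: 0.0002
grip_force: 1.5
```

The force rose to about 3 N, so the bar is against the plate. Backing away and checking from above.

>>> servo_tool([
  [0, 0, 0, 0],
  [0, -8, 0, 0],
  [0, -20, 0, 0],
  [0, -30, -20, 0],
  [0, -30, -60, 0],
])

```text
clock: 12.75
position: [0.4878, -0.1046, 0.1074]
tcp_rot: [3.141, -0.004, -2.907]
wrist_force: [0.9, -0.6, 1.1]
gripper_width: 0.0003
grip_force: 0.0
```

>>> servo_tool([
  [0, 0, -45, 0],
  [0, 0, -90, 0],
  [0, 40, -130, 0],
  [0, 80, -150, 0],
  [0, 100, -150, 0],
])

```text
clock: 13.25
position: [0.4654, -0.0033, 0.2612]
tcp_rot: [-3.141, 0.004, -2.904]
wrist_force: [1.6, -0.1, -1.5]
gripper_width: 0.0003
grip_force: 0.0
```

>>> servo_tool([
  [0, 20, 0, 0],
  [0, 20, 0, 0],
  [0, 20, 0, 0],
])

```text
clock: 13.55
position: [0.4607, 0.0132, 0.2584]
tcp_rot: [-3.141, -0.0, -2.906]
wrist_force: [-0.3, 0.1, 0.4]
gripper_width: 0.0
grip_force: 0.0
```

Run:
```python
from h import *
im,b=look(); cv2.imwrite("pics/w5.png",im[:,:,::-1])
x,y,z=b[...,0],b[...,1],b[...,2]
m=(x>45)&(x<75)&(y>20)&(y<75)&(z>84)&(z<110); print("knob",m.sum(),np.round(np.median(b[m],0),1))
```

```text
tcp board [-30.4  -6.4 258.3] F [ 0.3 -0.  -0.4] 13.6
block 673 [38.6 47.4 62.1] [27.7 45.8 62.7] [78.5 80.8 82.5]
plate 446 [-55.9 -24.9   9.5] [27.7 30.6 33.7] [60.6 63.6 65.5]
bar 5964 [-58.6 -30.1   0.1] [-80.9 -27.5  25.7] [36.3 38.1 40.1]
knob 321 [58.8 44.4 89.8]
```

View pics/w5.png

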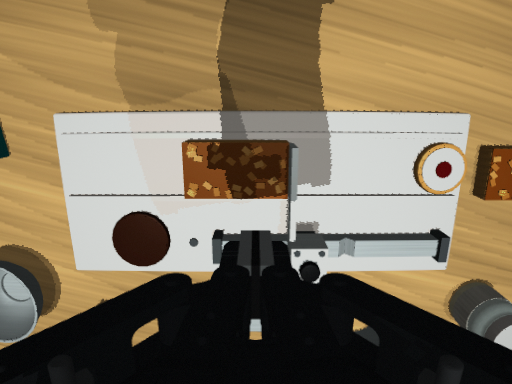

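The bar's end is at the plate around (290,170). The stop's block is centred at board y of about 45 with its knob down, and the bystanders haven't moved. Handing in.

```bash
python3 -c "
from workcell import ctrl
print(ctrl.close_job())"
```

```text
the job is handed in; nothing more can be done
None
```

The job is handed in, but the hand-in returned no verdict: my last camera check showed the stop's plunger dropped in the middle notch, the nut bar's end within about 2 mm of the plate, and the robot clear of everything.

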